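Square up the trimming guide and bolt it

TASK

Set the hatband trimming jig for square cuts: swing the free end of the guide bar all the way over until the bar rests on its square stop, then lift the bolt's handle out of the rear notch, slide the bolt fully home into the fork of the bar and let the handle down into the front notch. Leave the chalk and the red spool where they are.

Things in the scene. Friction and masses are not known exactly. Their poses are not given: they have to be found in the camera images.
- jig: Trimming jig: plywood board 135 x 270 x 18 mm, fixed on the bench (pushing does not shift it); dark cutting sheet, thin steel rail at its right end. Origin: centre of its underside, on the bench. x away from the robot, y left along the 270 mm side, z up (yaw -0.38 to -0.66). Bar pivot at x 25, y -110 mm; the bolt and the squared bar lie along the line x 25 mm.
- guide_bar (a joint): Turn of the aluminium guide bar about its upright pivot, rad: 0 = square, on the square stop, pointing along the jig's +y (free end to the left, at the bolt); 0.52 = on the mitre stop, free end swung toward the robot. Bar 27 mm wide, 24 mm tall (23 to 47 mm above the bench), 150 mm from pivot to free end. Light friction, about 1 N at the end: it stays where it is left.
- bar_pivot (a point): On the pivot axis of the guide bar, half-way up the bar, 35 mm above the bench. Its y axis points along the bar from the pivot to the free end. A hex screw head stands 8 mm above the bar here.
- bar_end (a point): Centre of the forked free end of the guide bar, half-way up, 35 mm above the bench. The slot of the fork is 14 mm wide and 26 mm deep, open at top and end, for the 11 mm round bolt. Its y axis points along the bar, outward.
- square_stop (a point): Square stop: tip of the adjusting screw in a dark steel block (26 mm tall above the board) on the far side of the bar; the bar's far side rests on this tip at 0 rad. 35 mm above the bench.
- mitre_stop (a point): Top centre of the mitre stop, a plain steel dowel 10 mm thick standing 22 mm above the board, on the robot's side of the bar near the pivot.
- bolt (a joint): Travel of the steel bolt rod (11 mm thick, axis 38 mm above the bench) along the jig's -y, to the right, m: 0 = drawn back, its round tip 6 mm short of the fork; 0.030 = fully home, end of travel, 24 mm inside the fork. It enters only when the bar is square. About 1.5 N friction.
- bolt_handle (a joint): Turn of the handle about the rod's axis, rad: 0 = down in a notch, stem pointing to the jig's -x (the robot's side) and 15 degrees above level; 1.13 = fully lifted, almost upright. Past about 0.65 the stem clears the land between rear notch (bolt at 0) and front notch (bolt at 0.030); the notches leave 2 mm of play. Let go, it drops by its own weight.
- bolt_knob (a point): Centre of the steel ball knob, 17 mm across, 50 mm from the rod's axis, 51 mm above the bench when down; it moves with bolt and handle. Stem 8 mm thick. The notched strip stands 13 to 17 mm from the rod's axis, 48 mm high; the two rod guides are 47 mm high (from the bench). The knob has room for fingers all round.
- chalk_mid (a point): Centre of the loose triangle of tailor's chalk, 37 x 38 x 8 mm, lying on the near right corner of the jig; leave it.
- red_spool_mid (a point): Centre of the loose spool of dark red thread, 28 mm across, 50 mm tall, standing on the bench just left of the jig's left end; leave it.

How it is judged:
By the outcome, as a careful person would: the job done as asked, in the order asked, and still so for the second after the job is handed in, with the robot touching nothing.
It also fails if it takes over 37 s, if anything falls off the work surface, if the arm or the gripper's body presses on something with over 40 N, if the wrist force passes 120 N, or if a joint passes its speed limit or range.

ROBOT

A 7-joint arm with a two-finger parallel gripper is mounted at the origin on a cart in front of the work surface, level with it; the furniture and walls round the work are solid. World frame = base frame: x ahead of the robot, y to its left, z up, the work surface at z = 0. Lengths are in m, angles in rad, forces in N, time in s.
With the tool pointing down it reaches from about 0.4 to 0.85 m from the base axis. Payload 10.4 kg.
Tool frame: the origin (TCP) lies at the centre of the arm's flange, where the gripper is bolted on; the fingertips stand 182 mm ahead of it and the grasp point (between the pads) lies 164 mm ahead of it; z points along the fingers, y is the direction in which the jaws open and shut (so a half turn about z gives the same grasp; the last joint's range is limited). The gripper opens to 87 mm and grips with 3 to 60 N. Pads are 19 mm wide; open, the fingers measure 117 mm over their backs; the gripper's body (75 mm by 190 mm) begins 51 mm behind the grasp point.
Start: joints at [1.106, 0.332, -0.065, 1.46, 0.022, 1.35, -0.088], TCP at [0.267, -0.565, 0.405] pointing down, gripper open.
Joint ranges: [-2.6, 2.6], [-0.5, 2.12], [-1.47, 1.34], [0.16, 2.42], [-1.27, 4.41], [0.06, 2.06], [-2.6, 2.6]. Speed limits (rad/s): [2.22, 2.22, 2.79, 2.79, 3.14, 3.14, 3.14].

INTERFACE

Orientations are given as a unit quaternion [x, y, z, w].
In Python, from rig import * gives the robot as it stands.
- The arm moves only by the tool move_arm, never from a script. Its arguments are lists of equal length, an entry for each row: "delta_rot": the turn, a rotation vector about the tool's x, y, z in rad, a list of three; "offset": the shift along the tool's x, y, z in m, a list of three; "fingers": the gripper command: -1 is fully open, 1 is shut, values between are in proportion. In form: {"delta_rot": [[ax, ay, az], ...], "offset": [[x, y, z], ...], "fingers": [fingers, ...]}. A call has 1 to 12 rows; each row is the pose to reach, as a shift and turn from the pose commanded when the call began, along the tool's axes at that moment; what a row does not reach only later rows make up. A row lasts 1/8 s, in which the tool goes at most 62.5 mm and 10.7 degrees, less where a joint would pass 70% of its speed; a pose out of reach is approached as far as the arm can. A call with a gripper value outside its range is refused whole. The fingers move at their own pace and stop on an object; "newtons" is the grip in N (left out, the last holds). Time passes only in rows, so rows that repeat a pose let the fingers close. It gives the time, the measured TCP pose, the force and the opening at its end, in the units of the state.
- sense(): the state, without advancing time (a new reading comes with each control period).
- capture(name): name is "scene" or "top" or "wrist"; returns the picture (420x560x3 uint8, blue, green, red); there is no depth.
- camera_info(name): a dict with "mtx" (3x3 intrinsics, pixels), "k1" (the pictures are not rectified: a ray, as slopes to the right and down, at radius r is drawn at 1 + k1 r^2 times it, then the intrinsics apply), "rvec" (rotation vector, rad) and "tvec" (3), from world to camera coordinates, as OpenCV has them; the wrist camera has in their place "T_tool_cam" (4x4, takes a point from camera to tool coordinates, whose origin is the TCP and whose axes are the flange's). Camera axes: x right, y down, z forward; pixel columns grow to the right and rows downward; lengths in m; the calibration is good to about 2 mm. A picture is of the moment at which its call begins: read the wrist's pose just before it. camera_info takes no time and is no camera call.
- finish_job(): hands the job in, once; it reports no verdict.
The state is a dict: "time_s": time; "joint_positions": joint angles; "qd": joint speeds; "effort": joint torques, N m; "tool_pos": TCP position; "tcp_rot": TCP orientation; "force": force on the tool from outside, world axes, zero at the start; "ft_torque": the same for the moment, N m; "gripper_width": opening from 0.0 (shut) to 1.0 (fully open).
Only numpy, scipy, OpenCV 4.12 (cv2) and the standard library are available. Lean on these libraries where they do the work, as an engineer would, in place of code of your own. Each camera call takes 0.05 s, during which the arm holds its last target.

## Working session

There is one attempt and no reset: what is moved stays moved. The work goes in short steps, Python scripts to look and compute and a tool call to move; the robot and the scene stay as the last step left them, time stands still between calls to the robot, and variables do not carry over. Pictures are saved under pics/ and viewed, and the job is handed in when it is done.

Besides the shell and the picture viewer there is one more tool, called as name(argument=value, ...) on one line, values as JSON. move_arm: Moves the arm, as the interface text tells. Its arguments: {"type":"object","properties":{"delta_rot":{"type":"array"},"offset":{"type":"array"},"fingers":{"type":"array"},"newtons":{"type":"number"}},"required":["delta_rot","offset","fingers"]}

```bash
mkdir -p pics; ls; python3 - <<'E'
from rig import *
import cv2,json
s=sense();print({k:s[k] for k in ('time_s','tool_pos','tcp_rot','force','gripper_width')})
for n in ("scene","top"):
    cv2.imwrite(f"pics/{n}0.png",capture(n)); print(n,camera_info(n))
print(camera_info("wrist"))
E
```

```text
pics
{'time_s': 0.0, 'tool_pos': array([ 0.26718269, -0.56487133,  0.40395055]), 'tcp_rot': array([ 9.75696664e-01,  2.19124411e-01, -1.94390932e-04, -6.88213666e-04]), 'force': array([0.90680272, 0.0517228 , 0.49373929]), 'gripper_width': 1.000469975888075}
scene {'mtx': array([[436.77947123,   0.        , 281.2830186 ],
       [  0.        , 436.77947123, 212.87517918],
       [  0.        ,   0.        ,   1.        ]]), 'k1': -0.0021193103022433763, 'rvec': array([ 1.12377057, -2.30437135,  1.0376033 ]), 'tvec': array([0.4258039 , 0.21041405, 0.66936096])}
top {'mtx': array([[503.28059565,   0.        , 280.597402  ],
       [  0.        , 503.28059565, 203.84965674],
       [  0.        ,   0.        ,   1.        ]]), 'k1': 0.03089130109842832, 'rvec': array([ 2.11805175, -2.06588618,  0.24122791]), 'tvec': array([0.18005304, 0.47788398, 0.80778689])}
{'mtx': array([[340.70927391,   0.        , 279.1512486 ],
       [  0.        , 340.70927391, 210.74855869],
       [  0.        ,   0.        ,   1.        ]]), 'k1': -0.05189171724592499, 'T_tool_cam': array([[ 1.31993023e-04, -9.54155478e-01, -2.99311388e-01,
         8.18621458e-02],
       [ 9.99999341e-01,  4.67290075e-04, -1.04865522e-03,
        -5.22127727e-04],
       [ 1.14044536e-03, -2.99311052e-01,  9.54154911e-01,
         1.94884717e-02],
       [ 0.00000000e+00,  0.00000000e+00,  0.00000000e+00,
         1.00000000e+00]])}
```

View pics/scene0.png

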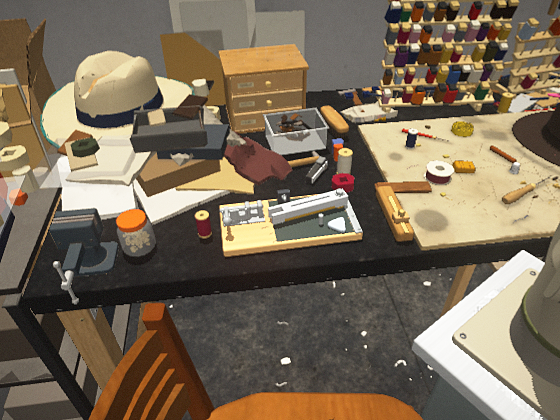

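View pics/top0.png

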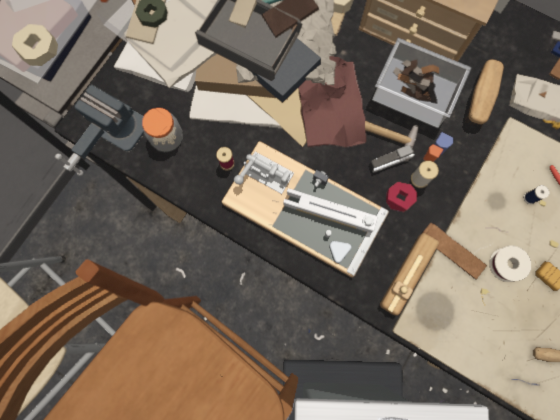

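The scene picture shows the jig at about (290,225). In the top view it lies at (305,207), with the bolt at the left, the bar in the middle and the spool at (225,158). I'll zoom in next.

```bash
python3 - <<'E'
import cv2
a=cv2.imread("pics/top0.png")[130:285,205:405]
cv2.imwrite("pics/top0z.png",cv2.resize(a,None,fx=4,fy=3.87,interpolation=cv2.INTER_CUBIC) if 0 else cv2.resize(a,(774,600),interpolation=cv2.INTER_CUBIC))
a=cv2.imread("pics/scene0.png")[170:270,190:375]
cv2.imwrite("pics/scene0z.png",cv2.resize(a,(740,400),interpolation=cv2.INTER_CUBIC))
E
```

```text
(no output)
```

View pics/top0z.png

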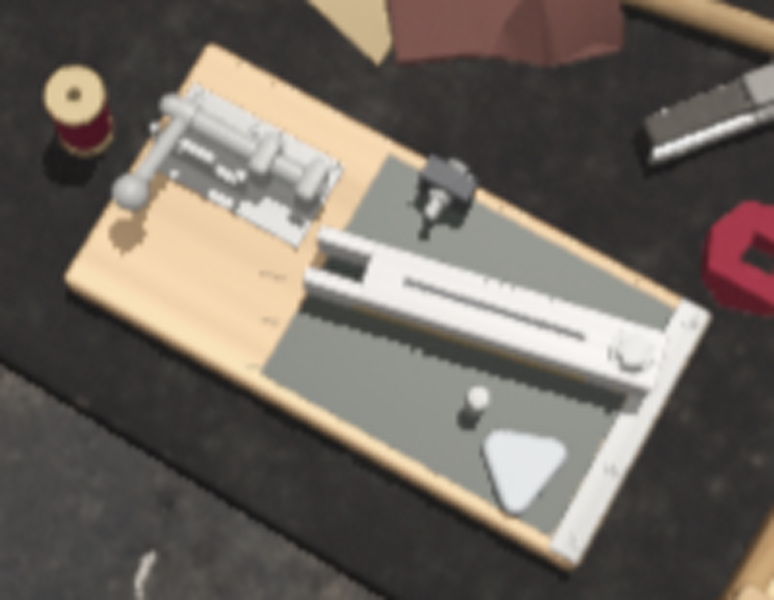

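View pics/scene0z.png

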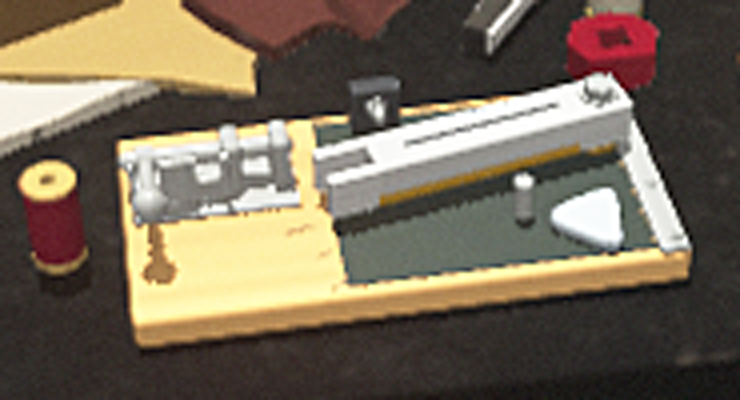

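Zoomed top view: board corners are at about (259,142), (222,202), (353,275) and (388,211). The knob is at (239,179), the fork end at (286,196), the pivot at (368,221) and the stop tip at (317,183). I'll cast these rays.

```bash
cat > h.py <<'E'
from rig import *
import numpy as np,cv2
from scipy.spatial.transform import Rotation as R
def pose(name,s=None):
    ci=camera_info(name)
    if name=="wrist":
        T=np.eye(4);T[:3,:3]=R.from_quat(s["tcp_rot"]).as_matrix();T[:3,3]=s["tool_pos"]
        M=T@ci["T_tool_cam"];return ci,M[:3,:3],M[:3,3]
    Rm=cv2.Rodrigues(ci["rvec"])[0];return ci,Rm.T,-Rm.T@ci["tvec"]
def ray(name,p,s=None):
    ci,Rw,c=pose(name,s)
    u=cv2.undistortPoints(np.array([[p]],float),ci["mtx"],np.array([ci["k1"],0,0,0,0.]))[0,0]
    return c,Rw@np.array([u[0],u[1],1])
def onz(name,p,z,s=None):
    c,d=ray(name,p,s);return c+d*(z-c[2])/d[2]
def proj(name,X,s=None):
    ci,Rw,c=pose(name,s);Rc=Rw.T
    return cv2.projectPoints(np.array(X,float).reshape(-1,3),cv2.Rodrigues(Rc)[0],-Rc@c,ci["mtx"],np.array([ci["k1"],0,0,0,0.]))[0][:,0]
def fitjig(W,L):  # W world xy, L local xy
    W=np.array(W)[:,:2];L=np.array(L);w0=W.mean(0);l0=L.mean(0)
    a=W-w0;b=L-l0
    yaw=np.arctan2((b[:,0]*a[:,1]-b[:,1]*a[:,0]).sum(),(a*b).sum())
    Rr=np.array([[np.cos(yaw),-np.sin(yaw)],[np.sin(yaw),np.cos(yaw)]])
    t=w0-Rr@l0
    return yaw,t,W-(L@Rr.T+t)
E
python3 - <<'E'
from h import *
f=lambda x,y:(205+x/3.87,130+y/3.87)
g=lambda x,y:(190+x/4,170+y/4)
W=[onz("top",f(*p),.018) for p in [(210,45),(68,278),(572,562),(708,315)]]
L=[(.0675,.135),(-.0675,.135),(-.0675,-.135),(.0675,-.135)]
y,t,r=fitjig(W,L);print("top",y,t,r*1000)
W2=[onz("scene",g(*p),.018) for p in [(118,142),(137,322),(690,253)]]
print("scene",fitjig(W2,L[:3]))
def loc(w):
    c,s=np.cos(y),np.sin(y);d=np.array(w[:2])-t;return np.array([c*d[0]+s*d[1],-s*d[0]+c*d[1]])*1000
for n,p,z in [("pivot",(632,345),.055),("endL",(322,236),.047),("endR",(308,275),.047),("knob",(130,190),.051),("stop",(433,205),.035),("dowel",(478,398),.04),("spool",(75,90),.05),("chalk",(523,468),.026)]:
    w=onz("top",f(*p),z);print(n,w.round(4),loc(w).round(1))
s=sense();print(s["time_s"])
for n in("scene","top"):print(n,pose(n)[2])
E
```

```text
top -0.49519500874974043 [0.47909029 0.14890376] [[-2.14227241 -0.68865688]
 [ 0.10928985 -2.80995889]
 [ 2.79677639  1.52735339]
 [-0.76379384  1.97126237]]
scene (np.float64(-0.49155741867475433), array([0.47845726, 0.1496257 ]), array([[-0.00191482,  0.00021231],
       [ 0.00052527, -0.00204859],
       [ 0.00138955,  0.00183627]]))
pivot [0.4506 0.0415 0.055 ] [  26.  -108.1]
endL [0.4993 0.1793 0.047 ] [ 3.3 36.3]
endR [0.4809 0.1852 0.047 ] [-15.6  32.8]
knob [0.5176 0.2667 0.051 ] [-22.1 122. ]
stop [0.5185 0.1285 0.035 ] [44.4  0.8]
dowel [0.4279 0.108  0.04  ] [-25.6 -60.4]
spool [0.5651 0.2942 0.05  ] [  6.6 168.7]
chalk [0.399  0.0864 0.026 ] [-40.8 -93. ]
0.1
scene [-0.03270022  0.55468087  0.60405873]
top [0.2699878  0.18274122 0.8983452 ]
```

```bash
cat >> h.py <<'E'
T0=np.array([.4788,.1492]);YAW=-.494
def j2w(x,y):
    c,s=np.cos(YAW),np.sin(YAW);return T0+np.array([c*x-s*y,s*x+c*y])/1000
def w2j(w):
    c,s=np.cos(YAW),np.sin(YAW);d=np.array(w[:2])-T0;return np.array([c*d[0]+s*d[1],-s*d[0]+c*d[1]])*1000
def delta(x,y,z,s=None,P=None,Rt=None):
    s=s or sense();P=s["tool_pos"] if P is None else P
    R0=R.from_quat(s["tcp_rot"]) if Rt is None else Rt
    w=np.append(j2w(x,y),z);off=R0.inv().apply(w-P)
    ax=np.array([-np.cos(YAW),-np.sin(YAW),0]) # tool x = jig -x, tool y = jig +y
    ay=np.array([-np.sin(YAW),np.cos(YAW),0]);Rg=R.from_matrix(np.c_[ax,ay,[0,0,-1]])
    return off.round(4),(R0.inv()*Rg).as_rotvec().round(4)
def st():
    s=sense();print(s["time_s"],"jig",w2j(s["tool_pos"]).round(1),"z",s["tool_pos"][2].round(4),"F",s["force"].round(1),"w",round(s["gripper_width"],3),"q",np.round(s["joint_positions"],2))
    return s
E
python3 - <<'E'
from h import *
s=st();print(delta(-45,20,.34,s))
R0=R.from_quat(s["tcp_rot"]);print(R0.inv().apply(np.array([.52,-.2,.404])-s["tool_pos"]))
print(R0.as_matrix().round(3))
E
```

```text
0.1 jig [ 152.3 -729.1] z 0.404 F [ 0.2  0.1 -0.9] w 0.999 q [ 1.11  0.33 -0.06  1.46  0.02  1.35 -0.09]
(array([ 0.486 , -0.6031,  0.0648]), array([-8.0000e-04, -1.4000e-03, -2.2058e+00]))
[ 3.84572456e-01 -2.21755952e-01  2.98600226e-04]
[[ 0.904  0.428 -0.001]
 [ 0.428 -0.904  0.001]
 [-0.    -0.001 -1.   ]]
```

move_arm(delta_rot=[[0,0,-0.18],[0,0,-0.36],[0,0,-0.54],[0,0,-0.72],[0,0,-0.9],[0,0,-1.08],[0,0,-1.26],[0,0,-1.44],[0,0,-1.62],[0,0,-1.8],[0,0,-1.98],[0,0,-2.16]], offset=[[0.055,-0.03,0],[0.11,-0.06,0],[0.165,-0.09,0],[0.22,-0.12,0],[0.275,-0.155,0],[0.325,-0.19,0],[0.37,-0.23,0],[0.4,-0.28,0],[0.42,-0.335,0],[0.435,-0.39,0.01],[0.45,-0.45,0.02],[0.465,-0.51,0.03]], fingers=[1,1,1,1,1,1,1,1,1,1,1,1], newtons=15)

```text
time_s: 1.6
tool_pos: [0.4688, 0.0963, 0.3744]
tcp_rot: [0.264, 0.965, -0.0, 0.0]
force: [1.3, -1.2, -0.4]
gripper_width: 0.003
```

```bash
python3 - <<'E'
from h import *
s=st();print(delta(-45,20,.32,s))
E
```

```text
1.6 jig [ 16.3 -51.4] z 0.3744 F [ 1.3 -1.2 -0.4] w 0.003 q [ 0.46  0.09 -0.78  1.84  0.06  1.24  0.69]
(array([0.0641, 0.0689, 0.0543]), array([-0.0003,  0.0004, -0.0403]))
```

move_arm(delta_rot=[[0,0,-0.04],[0,0,-0.04],[0,0,-0.04]], offset=[[0.032,0.034,0.027],[0.064,0.069,0.054],[0.064,0.069,0.054]], fingers=[1,1,1])

```text
time_s: 1.98
tool_pos: [0.4481, 0.1898, 0.319]
tcp_rot: [0.244, 0.97, -0.0, -0.002]
force: [-0.4, -0.3, 0.2]
gripper_width: 0.01
```

```bash
python3 - <<'E'
from h import *
s=st();im=capture("wrist");cv2.imwrite("pics/w1.png",im);print(delta(-45,20,.214,s))
for n,p in [("pivot",(25,-110,55)),("rodtip",(25,46,38)),("knob",(-23,122,51)),("stop",(38.5,0,35)),("TL",(67.5,135,18)),("BL",(-67.5,135,18)),("chalk",(-41,-93,26))]:
    w=np.append(j2w(p[0],p[1]),p[2]/1000);print(n,proj("wrist",w,s).round(0))
E
```

```text
1.975 jig [-46.3  21.2] z 0.319 F [-0.4 -0.3  0.2] w 0.01 q [ 0.31  0.19 -0.86  1.89  0.15  1.14  0.46]
(array([-0.0016, -0.0011,  0.105 ]), array([-0.0011, -0.0034,  0.0005]))
pivot [[122. 302.]]
rodtip [[308. 292.]]
knob [[406. 247.]]
stop [[256. 304.]]
TL [[397. 319.]]
BL [[413. 183.]]
chalk [[146. 215.]]
```

View pics/w1.png

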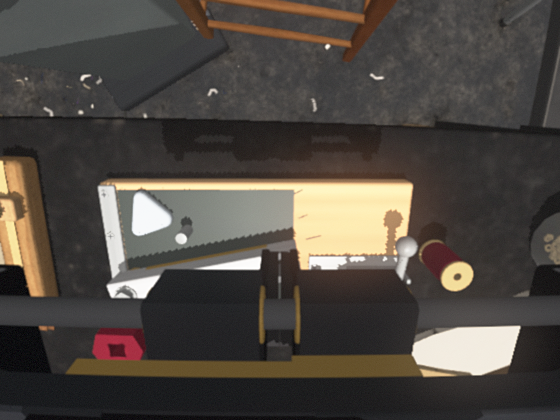

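The wrist view agrees with the model: knob seen at (406,246) against (406,247) predicted, near-left corner at (412,181). I'll descend and push the bar.

move_arm(delta_rot=[[0,0,0],[0,0,0],[0,0,0],[0,0,0],[0,0,0],[0,0,0]], offset=[[0,0,0.05],[0,0,0.09],[0,0,0.105],[-0.01,0,0.105],[-0.02,0,0.105],[-0.025,0,0.105]], fingers=[1,1,1,1,1,1])

```text
time_s: 2.78
tool_pos: [0.4735, 0.1743, 0.2171]
tcp_rot: [0.248, 0.969, 0.001, 0.001]
force: [-1.9, 1.1, 1.3]
gripper_width: 0.006
```

```bash
python3 - <<'E'
from h import *
s=st();im=capture("wrist");cv2.imwrite("pics/w2.png",im);cv2.imwrite("pics/t2.png",cv2.resize(capture("top")[130:285,205:405],(774,600)))
E
```

```text
2.775 jig [-16.6  19.5] z 0.2171 F [-1.9  1.1  1.3] w 0.006 q [ 0.25  0.38 -0.79  1.94  0.33  0.95  0.37]
```

View pics/w2.png

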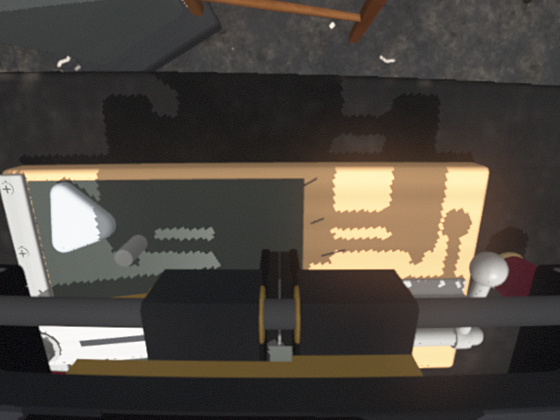

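View pics/t2.png

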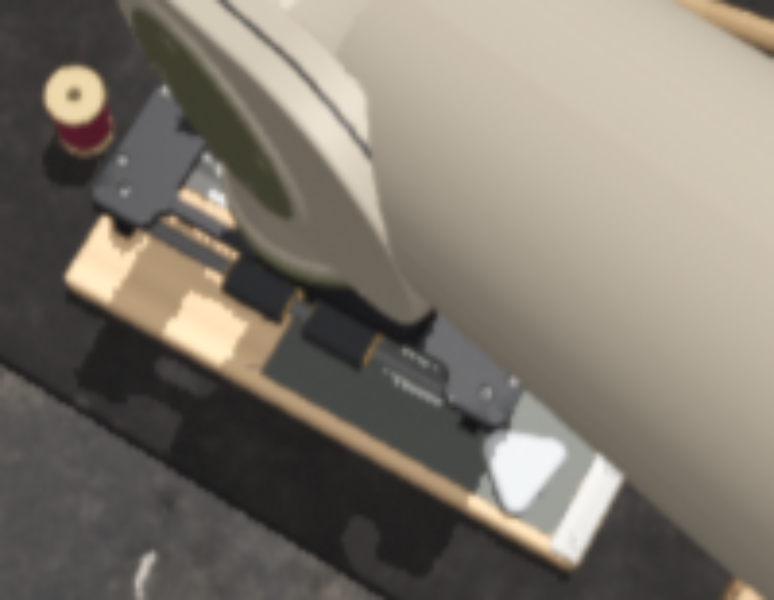

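The fingers are on the bar's near side (picture column 280) with light contact of about 2 N. I'll push on toward the stop.

move_arm(delta_rot=[[0,0,0],[0,0,0],[0,0,0],[0,0,0]], offset=[[-0.006,0,0],[-0.011,0,0],[-0.015,0,0],[-0.015,0,0]], fingers=[1,1,1,1])

```text
time_s: 3.38
tool_pos: [0.4856, 0.1672, 0.2158]
tcp_rot: [0.248, 0.969, -0.0, 0.0]
force: [-0.1, 0.2, -1.2]
gripper_width: 0.006
```

```bash
python3 - <<'E'
from h import *
s=st()
E
```

```text
3.375 jig [-2.6 19.1] z 0.2158 F [-0.1  0.2 -1.2] w 0.006 q [ 0.26  0.4  -0.78  1.92  0.34  0.96  0.39]
```

move_arm(delta_rot=[[0,0,0],[0,0,0]], offset=[[-0.002,0,0],[-0.002,0,0]], fingers=[1,1])

```text
time_s: 3.62
tool_pos: [0.4871, 0.1664, 0.2157]
tcp_rot: [0.247, 0.969, -0.0, 0.0]
force: [-0.3, 0.4, -0.0]
gripper_width: 0.007
```

```bash
python3 - <<'E'
from h import *
s=st()
E
```

```text
3.625 jig [-0.9 19.1] z 0.2157 F [-0.3  0.4 -0. ] w 0.007 q [ 0.26  0.4  -0.78  1.91  0.34  0.96  0.39]
```

move_arm(delta_rot=[[0,0,0],[0,0,0],[0,0,0]], offset=[[-0.0015,0,0],[-0.003,0,0],[-0.003,0,0]], fingers=[1,1,1])

```text
time_s: 4.0
tool_pos: [0.4891, 0.1656, 0.2157]
tcp_rot: [0.247, 0.969, -0.0, -0.001]
force: [-4.5, 2.1, 2.4]
gripper_width: 0.005
```

```bash
python3 - <<'E'
from h import *
s=st()
E
```

```text
4.0 jig [ 1.3 19.3] z 0.2157 F [-4.5  2.1  2.4] w 0.005 q [ 0.26  0.4  -0.78  1.91  0.34  0.97  0.4 ]
```

move_arm(delta_rot=[[0,0,0],[0,0,0]], offset=[[-0.0015,0,0],[-0.0015,0,0]], fingers=[1,1])

```text
time_s: 4.25
tool_pos: [0.4896, 0.1655, 0.2156]
tcp_rot: [0.247, 0.969, -0.0, -0.002]
force: [-10.2, 3.6, 6.4]
gripper_width: 0.006
```

```bash
python3 - <<'E'
from h import *
s=st()
E
```

```text
4.25 jig [ 1.8 19.5] z 0.2156 F [-10.2   3.6   6.4] w 0.006 q [ 0.26  0.4  -0.78  1.91  0.34  0.97  0.4 ]
```

The bar is on the stop: force rose from about 0 to 12 N with the tool stalled at x 1.8 mm (2 expected). I'll back off, rise and go over the knob.

move_arm(delta_rot=[[0,0,0],[0,0,0],[0,0,0],[0,0,0],[0,0,0],[0,0,0],[0,0,0]], offset=[[0.01,0,0],[0.035,0,0],[0.035,0,-0.05],[0.035,0,-0.09],[0.03,0.05,-0.09],[0.027,0.102,-0.09],[0.027,0.102,-0.09]], fingers=[1,1,1,1,0.3,0,0])

```text
time_s: 5.12
tool_pos: [0.5164, 0.2698, 0.3053]
tcp_rot: [0.246, 0.969, 0.001, -0.001]
force: [-0.5, 0.1, -0.5]
gripper_width: 0.263
```

```bash
python3 - <<'E'
from h import *
s=st();im=capture("wrist");cv2.imwrite("pics/w3.png",im);im=capture("scene")[170:270,190:375]
cv2.imwrite("pics/s3.png",cv2.resize(im,(740,400),interpolation=cv2.INTER_CUBIC))
cv2.imwrite("pics/t3.png",cv2.resize(capture("top")[130:285,205:405],(774,600)))
print(proj("wrist",np.append(j2w(-23.3,122),.051),s)); print(delta(-23.3,122,.217,s))
E
```

```text
5.125 jig [-24.1 124. ] z 0.3053 F [-0.5  0.1 -0.5] w 0.263 q [ 0.11  0.44 -0.84  1.66  0.35  1.19  0.27]
[[275.85093471 225.46732058]]
(array([-0.001 , -0.0022,  0.0883]), array([ 0.002 , -0.0017, -0.0027]))
```

View pics/w3.png

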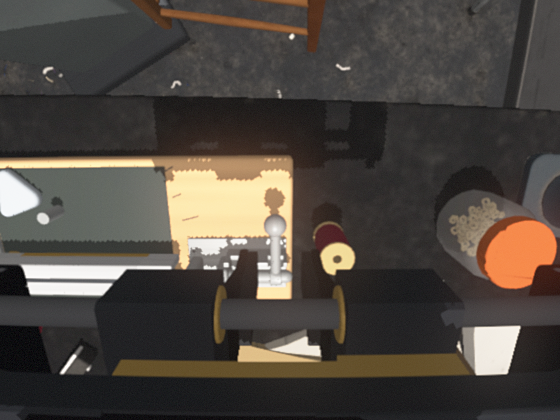

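View pics/s3.png

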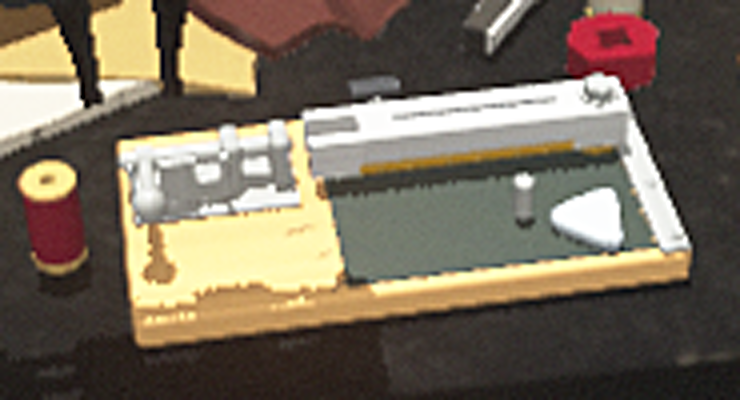

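View pics/t3.png

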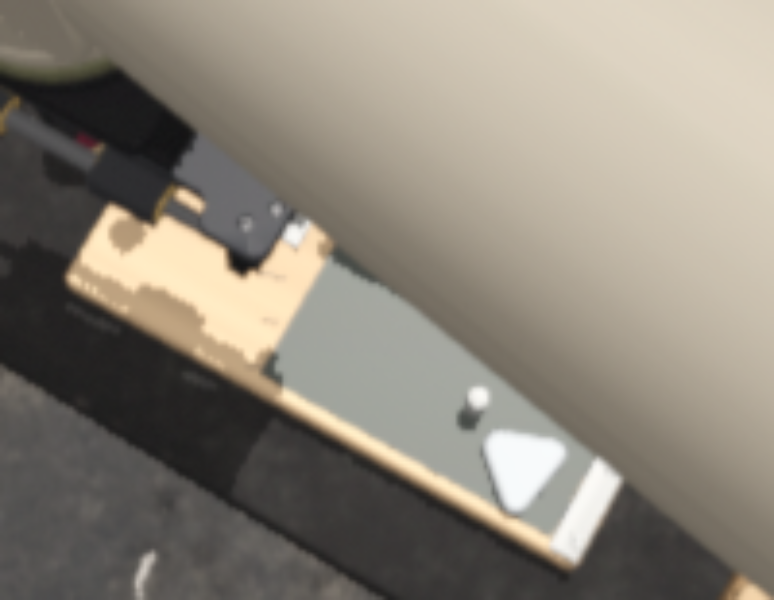

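The bar now stands square in line with the bolt. The knob is at (275,226), against (276,225) predicted. The jar (lid at (515,252)) needs a clearance check before descending.

```bash
python3 - <<'E'
from h import *
c1,d1=ray("top",(159,122));c2,d2=ray("scene",(131,220))
A=np.c_[d1,-d2];t=np.linalg.lstsq(A,c2-c1,rcond=None)[0];p=(c1+d1*t[0]+c2+d2*t[1])/2
print("jar lid",p,w2j(p),np.linalg.norm(c1+d1*t[0]-c2-d2*t[1]))
E
```

```text
jar lid [0.61644283 0.41206098 0.06358598] [ -3.44920579 296.69774125] 0.0018190261522982403
```

move_arm(delta_rot=[[0,0,0],[0,0,0],[0,0,0],[0,0,0]], offset=[[-0.001,-0.002,0],[-0.001,-0.002,0.04],[-0.001,-0.002,0.075],[-0.001,-0.002,0.088]], fingers=[0.28,0.28,0.28,0.28])

```text
time_s: 5.78
tool_pos: [0.5157, 0.2632, 0.2163]
tcp_rot: [0.248, 0.969, -0.001, -0.001]
force: [0.2, -0.9, 0.2]
gripper_width: 0.365
```

```bash
python3 - <<'E'
from h import *
s=st();im=capture("wrist");cv2.imwrite("pics/w4.png",im)
E
```

```text
5.775 jig [-21.6 117.8] z 0.2163 F [ 0.2 -0.9  0.2] w 0.365 q [ 0.07  0.54 -0.78  1.75  0.43  1.04  0.21]
```

View pics/w4.png

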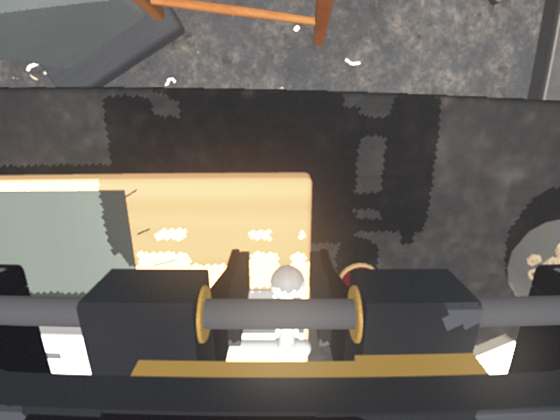

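The knob at (287,279) sits about 4 mm right of the jaws' centre at column 280. I'll shift, then close.

move_arm(delta_rot=[[0,0,0],[0,0,0],[0,0,0],[0,0,0],[0,0,0]], offset=[[0.001,0.004,0],[0.001,0.004,0],[0.001,0.004,0],[0.001,0.004,0],[0.001,0.004,0]], fingers=[0.28,0.7,1,1,1], newtons=12)

```text
time_s: 6.45
tool_pos: [0.5168, 0.2678, 0.2183]
tcp_rot: [0.248, 0.969, -0.001, -0.0]
force: [-6.0, -6.9, 7.3]
gripper_width: 0.172
```

```bash
python3 - <<'E'
from h import *
s=st();im=capture("wrist");cv2.imwrite("pics/w5.png",im)
E
```

```text
6.45 jig [-22.7 122.5] z 0.2183 F [-6.  -6.9  7.3] w 0.172 q [ 0.07  0.54 -0.78  1.74  0.43  1.05  0.2 ]
```

View pics/w5.png

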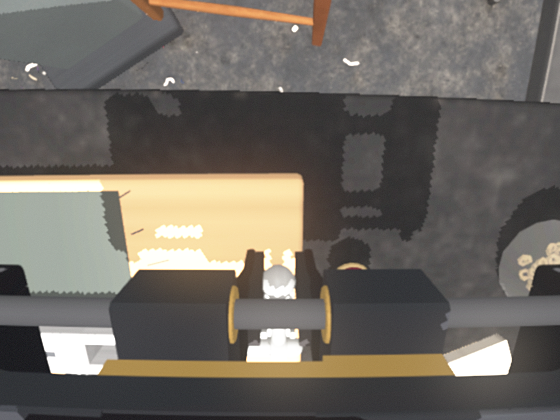

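The knob is held between the pads (278,280). Now lift along the arc.

move_arm(delta_rot=[[0,0,0],[0,0,0],[0,0,0],[0,0,0],[0,0,0],[0,0,0],[0,0,0]], offset=[[-0.002,0,-0.007],[-0.006,0,-0.013],[-0.01,0,-0.019],[-0.015,0,-0.025],[-0.021,0,-0.029],[-0.027,0,-0.0325],[-0.027,0,-0.0325]], fingers=[1,1,1,1,1,1,1])

```text
time_s: 7.38
tool_pos: [0.5409, 0.2546, 0.2506]
tcp_rot: [0.248, 0.969, -0.001, -0.0]
force: [-5.2, -5.2, 1.6]
gripper_width: 0.177
```

```bash
python3 - <<'E'
from h import *
s=st();im=capture("wrist");cv2.imwrite("pics/w6.png",im);im=capture("scene")[150:270,190:375]
cv2.imwrite("pics/s6.png",cv2.resize(im,(740,480),interpolation=cv2.INTER_CUBIC))
E
```

```text
7.375 jig [  4.8 122.2] z 0.2506 F [-5.2 -5.2  1.6] w 0.177 q [ 0.1   0.53 -0.79  1.67  0.41  1.12  0.26]
```

View pics/w6.png

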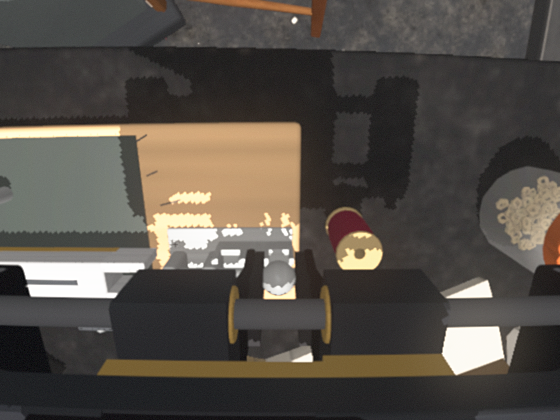

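View pics/s6.png

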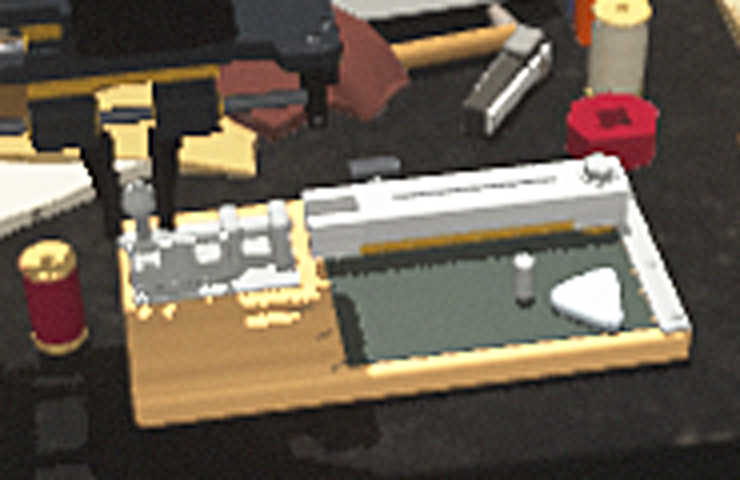

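The handle stands lifted with the knob in the grip at (279,277). Now slide toward the fork.

move_arm(delta_rot=[[0,0,0],[0,0,0],[0,0,0],[0,0,0],[0,0,0],[0,0,0]], offset=[[0,-0.006,0],[0,-0.012,0],[0,-0.019,0],[0,-0.025,0],[0,-0.029,0],[0,-0.029,0]], fingers=[1,1,1,1,1,1])

```text
time_s: 8.22
tool_pos: [0.5268, 0.2298, 0.2503]
tcp_rot: [0.247, 0.969, -0.0, -0.0]
force: [-0.8, -0.2, -0.3]
gripper_width: 0.181
```

```bash
python3 - <<'E'
from h import *
s=st();f=s["force"];print(f[:2]@[.474,.88])
E
```

```text
8.225 jig [ 4.  93.7] z 0.2503 F [-0.8 -0.2 -0.3] w 0.181 q [ 0.16  0.48 -0.8   1.73  0.39  1.09  0.3 ]
-0.5361700763011632
```

move_arm(delta_rot=[[0,0,0],[0,0,0],[0,0,0]], offset=[[0,-0.002,0],[0,-0.003,0],[0,-0.003,0]], fingers=[1,1,1])

```text
time_s: 8.6
tool_pos: [0.5255, 0.2276, 0.2503]
tcp_rot: [0.247, 0.969, 0.0, 0.0]
force: [0.5, 0.4, -1.7]
gripper_width: 0.183
```

```bash
python3 - <<'E'
from h import *
s=st();f=s["force"];print(f[:2]@[.474,.88]);im=capture("scene")[150:270,190:375]
cv2.imwrite("pics/s7.png",cv2.resize(im,(740,480),interpolation=cv2.INTER_CUBIC))
E
```

```text
8.6 jig [ 3.9 91.2] z 0.2503 F [ 0.5  0.4 -1.7] w 0.183 q [ 0.16  0.48 -0.8   1.74  0.38  1.09  0.3 ]
0.6319120345348826
```

View pics/s7.png

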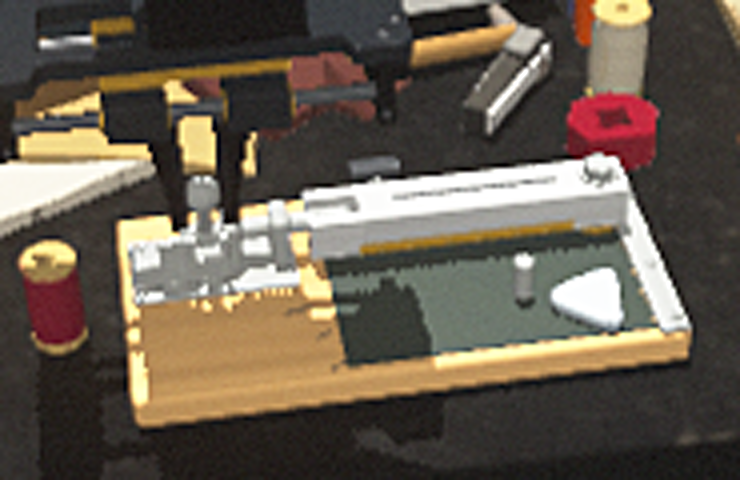

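The bolt tip is in the fork (348,205) and the knob has moved over with it. I'll push on to feel the end of travel.

move_arm(delta_rot=[[0,0,0],[0,0,0],[0,0,0]], offset=[[0,-0.001,0],[0,-0.002,0],[0,-0.002,0]], fingers=[1,1,1])

```text
time_s: 9.02
tool_pos: [0.525, 0.2266, 0.2507]
tcp_rot: [0.247, 0.969, 0.001, 0.001]
force: [5.6, 6.5, -4.9]
gripper_width: 0.182
```

```bash
python3 - <<'E'
from h import *
s=st();f=s["force"];print(f[:2]@[.474,.88])
E
```

```text
9.025 jig [ 4.  90.1] z 0.2507 F [ 5.6  6.5 -4.9] w 0.182 q [ 0.16  0.48 -0.8   1.74  0.38  1.08  0.31]
8.320207943909914
```

The end of travel is felt at 8 N. Now lower the handle back along the arc.

move_arm(delta_rot=[[0,0,0],[0,0,0],[0,0,0],[0,0,0],[0,0,0],[0,0,0],[0,0,0]], offset=[[0.006,0.001,0.0035],[0.012,0.001,0.0075],[0.017,0.001,0.0135],[0.021,0.001,0.0195],[0.025,0.001,0.0255],[0.027,0.001,0.0325],[0.027,0.001,0.0325]], fingers=[1,1,1,1,1,1,1])

```text
time_s: 9.9
tool_pos: [0.5014, 0.2401, 0.2179]
tcp_rot: [0.247, 0.969, 0.0, 0.0]
force: [2.9, 3.4, 1.0]
gripper_width: 0.184
```

```bash
python3 - <<'E'
from h import *
s=st();f=s["force"];print(f[:2]@[.474,.88]);im=capture("scene")[150:270,190:375]
cv2.imwrite("pics/s8.png",cv2.resize(im,(740,480),interpolation=cv2.INTER_CUBIC))
cv2.imwrite("pics/w8.png",capture("wrist"))
E
```

```text
9.9 jig [-23.2  90.8] z 0.2179 F [2.9 3.4 1. ] w 0.184 q [ 0.13  0.49 -0.8   1.81  0.41  1.01  0.24]
4.389190811375111
```

View pics/s8.png

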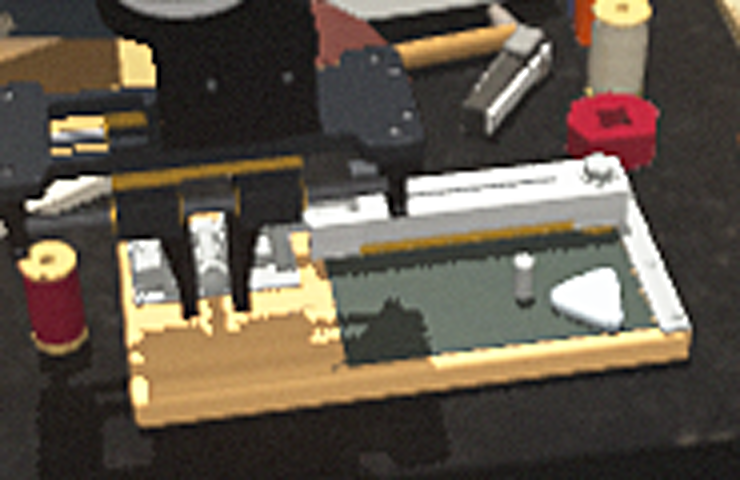

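View pics/w8.png

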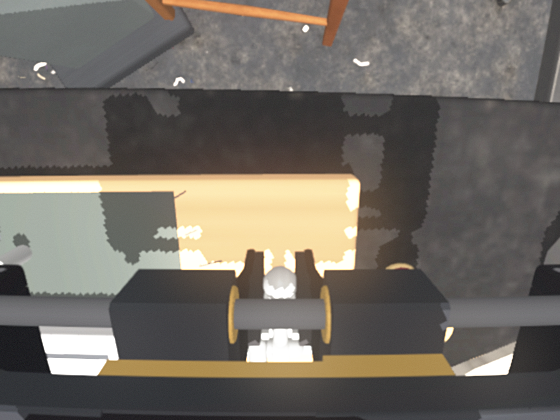

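The handle is down: the knob is back at its starting height and reach, 31 mm further along. I'll release and rise clear.

move_arm(delta_rot=[[0,0,0],[0,0,0],[0,0,0],[0,0,0],[0,0,0],[0,0,0],[0,0,0],[0,0,0],[0,0,0]], offset=[[0,0.001,0],[0,0.001,0],[0,0.001,0],[0,0.001,-0.03],[0,0,-0.08],[0,0,-0.13],[0.06,0,-0.15],[0.1,0,-0.15],[0.1,0,-0.15]], fingers=[0.28,0.28,0.28,0.28,0.28,0.28,0.28,0.28,0.28])

```text
time_s: 11.12
tool_pos: [0.4108, 0.2894, 0.3682]
tcp_rot: [0.245, 0.97, -0.0, 0.001]
force: [1.0, -0.6, -0.1]
gripper_width: 0.357
```

```bash
python3 - <<'E'
from h import *
s=st();im=capture("wrist");cv2.imwrite("pics/w9.png",im)
im=capture("scene")[150:270,190:375]
cv2.imwrite("pics/s9.png",cv2.resize(im,(740,480),interpolation=cv2.INTER_CUBIC))
for b in(0,30):print("knob at travel",b,proj("wrist",np.append(j2w(-23.3,122-b),.051),s),proj("scene",np.append(j2w(-23.3,122-b),.051)))
E
```

```text
11.125 jig [-126.3   91.2] z 0.3682 F [ 1.  -0.6 -0.1] w 0.357 q [ 0.17  0.19 -0.96  1.79  0.17  1.24  0.25]
knob at travel 0 [[310.33428323 299.46202692]] [[227.11346714 221.09580915]]
knob at travel 30 [[280.3558767  299.51966197]] [[242.96302227 219.22178873]]
```

View pics/w9.png

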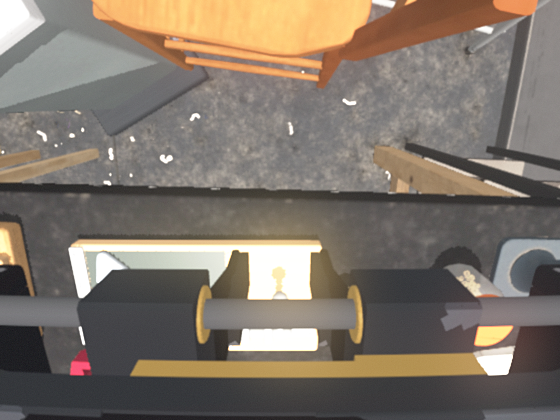

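View pics/s9.png

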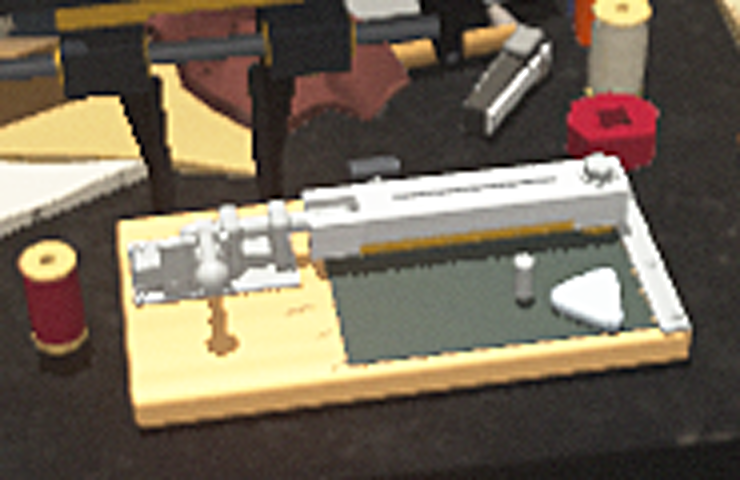

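Knob in the scene is at (242.8,217.5). The prediction for travel 30 mm with the handle down is (243,219), and the same 2 px row offset was there at the start, so the bolt is home and the handle down. I'll move the arm aside for a clear top view.

move_arm(delta_rot=[[0,0,0],[0,0,0],[0,0,0],[0,0,0],[0,0,0],[0,0,0],[0,0,0],[0,0,0],[0,0,0],[0,0,0],[0,0,0],[0,0,0]], offset=[[-0.03,-0.04,-0.01],[-0.06,-0.08,-0.02],[-0.09,-0.12,-0.02],[-0.12,-0.16,-0.02],[-0.15,-0.2,-0.02],[-0.18,-0.24,-0.02],[-0.21,-0.28,-0.02],[-0.25,-0.32,-0.02],[-0.28,-0.36,-0.02],[-0.31,-0.4,-0.02],[-0.33,-0.43,-0.02],[-0.33,-0.43,-0.02]], fingers=[0.28,0.28,0.28,0.28,0.28,0.28,0.28,0.28,0.28,0.28,0.28,0.28])

```text
time_s: 12.72
tool_pos: [0.4962, -0.2526, 0.3865]
tcp_rot: [0.251, 0.968, -0.0, -0.001]
force: [0.0, -0.1, 0.6]
gripper_width: 0.361
```

```bash
python3 - <<'E'
from h import *
s=st()
cv2.imwrite("pics/t10.png",cv2.resize(capture("top")[130:285,205:405],(774,600),interpolation=cv2.INTER_CUBIC))
f=lambda p:((p-[205,130])*3.87).round(0)
for n,p in [("endfar",(38.5,40,47)),("endnear",(11.5,40,47)),("knob",(-23.3,92,51))]:print(n,f(proj("top",np.append(j2w(p[0],p[1]),p[2]/1000))))
E
```

```text
12.725 jig [ 205.8 -345.5] z 0.3865 F [ 0.  -0.1  0.6] w 0.361 q [ 0.81  0.23 -0.49  1.65  0.11  1.29  1.37]
endfar [[352. 168.]]
endnear [[323. 218.]]
knob [[185. 225.]]
```

View pics/t10.png

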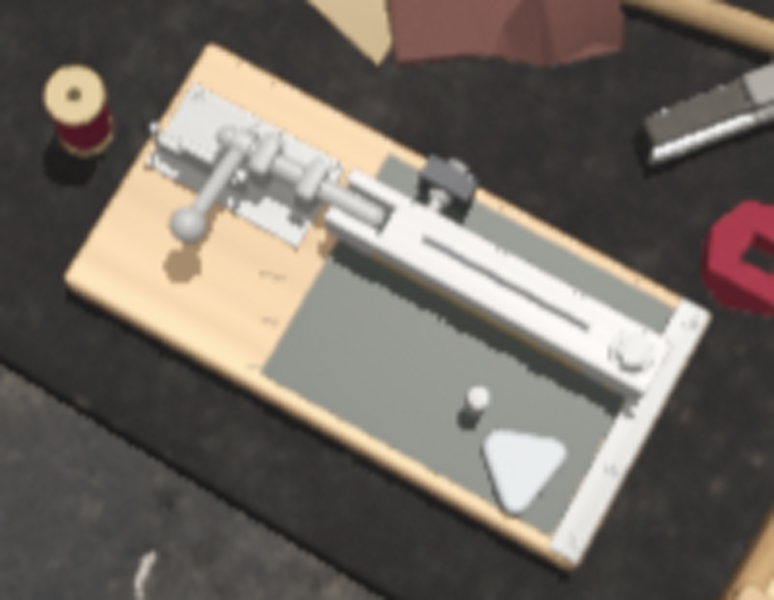

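The clear top view shows the bar square against the stop screw (435,198) and the bolt deep in the fork, tip at (385,213). The knob is down at (189,224), against (185,225) predicted. The chalk and the red spool are where they started.

```bash
python3 - <<'E'
from rig import *
print(finish_job())
E
```

```text
the job is handed in; nothing more can be done
None
```

The jig is set for square cuts, and I handed the job in with the robot touching nothing, about 12.8 s into the 37 s.

- **Bar:** I pushed the free end over until it stalled on the square stop at about 12 N. The final top view shows it resting on the stop screw.
- **Bolt:** I gripped the knob and lifted the handle about 0.9 rad. I then slid the bolt 31–32 mm by tool reading (nominal 30 mm), until its end of travel pushed back with about 8 N.
- **Handle:** I lowered it into the front notch and let go. Afterwards the scene camera put the knob within about 2 pixels of its predicted place for fully home and down.
- **Chalk and red spool:** Both are where they started in the final view.

**Minor disagreements:** The grip opening on the 17 mm knob read 15–16 mm. In the enlarged final top view the knob was 4 pixels (about 1 pixel in the original picture) from its predicted place, within calibration error. No check failed.

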